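# Hang the pantry bin on its keyhole stud

### The job

Hang the small wooden bin on the blue board: press the large lower end of the keyhole in its back gently over the stud's head until the back is flush with the board, then slide the bin straight down until the stud sits at the top of the slot. Let go so that it hangs there by itself, straight, and leave the jar, tin and carton where they stand.

Things in the scene. Friction and masses are not known exactly. Their poses are not given: they have to be found in the camera images.
- board: Blue upright board, 160 mm wide, 18 mm thick, 204 mm high, fixed; its wooden foot and struts are behind it, nothing in front. Origin: bottom, mid-width, in the plane of the front face. x points straight out of the front face (away from the robot, give or take the yaw), y along the width, z up. Over 30 N between the bin and the board or its stud marks it and spoils the job.
- rail_mid (a point): Middle of the level slotted rail, on the board's front face, 190 mm up; axes as the board's. One firm steel stud is clamped in the rail, exactly at this height but set by eye: its axis is up to 18 mm to either side (board's y) of this point and has to be seen or felt. It stands 15.5 mm out: neck 9 mm across, 10 mm long, then a round head 18 mm across, its rim bevelled 3 mm.
- board_top (a point): Middle of the board's top edge at the front face, 204 mm up. When the bin hangs fully down, its panel stands 34 mm above this edge, so fingers pinching the top 25 mm of the panel stay clear of the board.
- bin: Open wooden wall bin (loose, 0.2 to 0.5 kg) standing upright on the work surface. Back panel 130 mm wide, 155 mm high, 8 mm thick, with a keyhole through it; in front of its lower part a slatted tray 75 mm deep, 51 mm high. Origin: bottom edge of the panel's back face, mid-width. x points from the back face to the tray, y along the width, z up.
- keyhole (a point): Centre of the keyhole's large lower end (octagon, 22.4 mm across flats), on the panel's back face, 85 mm above the bin's bottom; axes as the bin's. Within about 2 mm of the stud's axis it passes over the head and the panel reaches the board's face; otherwise the panel stops on the head, 15.5 mm from the face.
- slot_top (a point): Flat top edge of the keyhole's 12 mm wide slot, on the back face, 111.5 mm above the bin's bottom. It comes to rest on the stud's neck: hung fully down, the stud's axis is 107 mm above the bin's bottom, 22 mm above the centre of the large end.
- grip (a point): Middle of the panel's top edge (8 mm thick, 155 mm above the bin's bottom), where it can be pinched from above, fingers closing across the thickness; axes as the bin's.
- spice_jar: Amber jar with red cap, 56 mm across, 95 mm high; origin under its centre. To be left alone.
- tin: Tin can with a green label, 72 mm across, 100 mm high; origin under its centre. To be left alone.
- tea_box: Yellow carton, 70 x 110 mm, 85 mm high; origin under its centre. To be left alone.
Things that resemble listed ones, but are neither listed nor needed, are in the scene too. There is more than one size of the bin; the one meant has the size given above.

How it is judged (in metres and radians):
On the way:
1. the keyhole's large end is over the stud's head, the back within 4 mm of the board's face (z of keyhole in the frame of rail_mid between -0.005 and 0.005 m and y of keyhole in the frame of rail_mid between -0.0225 and 0.0225 m and x of keyhole in the frame of rail_mid between -0.002 and 0.004 m), for 0.1 s.
At the end, for the whole second after the job is handed in: The bin hangs on the stud, released and at rest: large end 19.5 to 24.5 mm below the stud's axis (stud at the top of the slot), within 22.5 mm sideways of the rail's middle, back within 4 mm of the board's face, upright within 0.1 rad (z of keyhole in the frame of rail_mid between -0.0245 and -0.0195 m and y of keyhole in the frame of rail_mid between -0.0225 and 0.0225 m and x of keyhole in the frame of rail_mid between -0.002 and 0.004 m and angle between bin's own z axis and vertical below 0.1 rad and linear speed of bin below 0.01 m/s and contact force between bin and board above 0.5 N); the robot touches nothing.
It fails at once if more than 30 N between the bin and the board or its stud (contact force between bin and board above 30 N).
It fails at once if the jar moved more than 20 mm (distance of spice_jar from where it was at the start of the episode above 0.02 m).
It fails at once if the tin moved more than 20 mm (distance of tin from where it was at the start of the episode above 0.02 m).
It fails at once if the carton moved more than 20 mm (distance of tea_box from where it was at the start of the episode above 0.02 m).
It also fails if it takes over 64 s, if anything falls off the work surface, if the arm or the gripper's body presses on something with over 40 N, if the wrist force passes 120 N, or if a joint passes its speed limit or range.

### The arm

A 6-joint arm with a two-finger parallel gripper is mounted at the origin on the work surface. World frame = base frame: x ahead of the robot, y to its left, z up, the work surface at z = 0. Lengths are in mm, angles in rad, forces in N, time in s.
With the tool pointing down it reaches from about 300 to 775 mm from the base axis. Payload 14.6 kg.
Tool frame: the origin (TCP) lies midway between the tips of the shut fingers; the grasp point (between the pads) lies 19 mm behind it; z points along the fingers, y is the line along which they close (so a half turn about z gives the same grasp; the last joint's range is limited). The gripper opens to 94 mm and grips with 3 to 60 N. Pads are 16 mm wide; open, the fingers measure 119 mm over their backs; the gripper's body (75 mm by 177 mm) begins 78 mm behind the grasp point.
Start: joints at [1.131, 0.3, 1.521, -0, 1.321, -0.067], TCP at [200.32, 512.212, 165.546] pointing down, gripper open.
Joint ranges: [-3.03, 3.03], [-0.79, 2.21], [0.23, 2.52], [-1.04, 4.18], [0, 3.07], [-2.55, 2.55]. Speed limits (rad/s): [2.22, 2.22, 2.57, 3.14, 3.14, 3.14].

### API

Orientations are given as [roll, pitch, yaw] about the fixed x, y, z axes, in that order (R = Rz(yaw) Ry(pitch) Rx(roll)).
In Python, from cell import manip, camera gives the robot as it stands.
- The arm moves only by the tool move_arm, never from a script. Its arguments are lists of equal length, an entry for each row: "dp": the shift along the world's x, y, z in mm, a list of three; "rotation": the turn, a rotation vector about the world's x, y, z in rad, a list of three; "hand": the opening, from 0 (shut) to 1 (fully open). A call has 1 to 10 rows; each row shifts and turns the commanded pose from where the row before left it; what a row does not reach is not made up. A row lasts 1/8 s, in which the tool goes at most 62.5 mm and 10.7 degrees, less where a joint would pass 70% of its speed; a pose out of reach is approached as far as the arm can. A call with a gripper value outside its range is refused whole. The fingers move at their own pace and stop on an object; "newtons" is the grip in N (left out, the last holds). Time passes only in rows, so rows that do not move let the fingers close. It gives the time, the measured TCP pose, the force, the opening and the grip force at its end, in the units of the state.
- manip.read_state(): the state, without advancing time (a new reading comes with each control period).
- camera(name): name is "side" or "top" or "wrist"; returns a dict with "image" (480x640x3 uint8, red, green, blue), "fx", "fy", "cx", "cy" (pixels), "R" (3x3) and "t" (3): a world point X has camera coordinates R X + t; the wrist camera has in their place "mount" (4x4, takes a point from camera to tool coordinates, whose origin is the TCP and whose axes are the flange's). Camera axes: x right, y down, z forward; pixel columns grow to the right and rows downward; lengths in mm; the calibration is good to about 2 mm. A picture is of the moment at which its call begins: read the wrist's pose just before it. There is no depth.
- manip.sign_off(): hands the job in; it is judged then, once.
The state is a dict: "clock": time; "joints": joint angles; "qd": joint speeds; "effort": joint torques, N m; "eef_pos": TCP position; "eef_rot": TCP orientation; "wrist_force": force on the tool from outside, world axes, zero at the start; "moment": the same for the moment, N m; "finger_gap": finger opening in mm; "finger_force": force on a finger pad.
Only numpy, scipy, OpenCV 4.12 (cv2) and the standard library are available. Lean on these libraries where they do the work, as an engineer would, in place of code of your own. Each camera call takes 0.05 s, during which the arm holds its last target. There are 200 camera calls.

## Working session

There is one attempt and no reset: what is moved stays moved. The work goes in short steps, Python scripts to look and compute and a tool call to move; the robot and the scene stay as the last step left them, time stands still between calls to the robot, and variables do not carry over. Pictures are saved under pics/ and viewed, at most 10 in all, crops included, and the job is handed in when it is done.

Besides the shell and the picture viewer there is one more tool, called after "Emit:" by a JSON object that holds its "api" and its "payload". move_arm: Moves the arm, as the interface text tells. Its arguments: {"type":"object","properties":{"dp":{"type":"array","items":{"type":"array","items":{"type":"number"}}},"rotation":{"type":"array","items":{"type":"array","items":{"type":"number"}}},"hand":{"type":"array","items":{"type":"number"}},"newtons":{"type":"number"}},"required":["dp","rotation","hand"]}

```bash
ls; mkdir -p pics; python3 - <<'E'
from cell import manip, camera
import cv2,json,numpy as np
s=manip.read_state();print({k:np.round(v,3).tolist() for k,v in s.items()})
for n in("side","top","wrist"):
    c=camera(n);cv2.imwrite(f"pics/{n}0.png",c["image"][:,:,::-1])
    print(n,c["fx"],c["fy"],c["cx"],c["cy"]);print(c.get("R"),c.get("t"),c.get("mount"))
E
```

```text
pics
{'clock': 0.0, 'joints': [1.131, 0.3, 1.522, 0.0, 1.321, -0.067], 'qd': [-0.001, -0.001, -0.0, -0.001, -0.0, -0.001], 'effort': [0.0, -53.182, -35.274, 0.071, 0.025, -0.0], 'eef_pos': [200.182, 511.959, 165.005], 'eef_rot': [-3.14, -0.0, 2.769], 'wrist_force': [-0.248, -0.506, 0.187], 'moment': [-0.003, 0.024, -0.055], 'finger_force': 0.0, 'finger_gap': 94.134}
side 593.8994495764949 593.8994495764949 316.72588955824574 225.67748107425126
[[ 0.99696548 -0.07710826 -0.01068402]
 [-0.06543681 -0.75578326 -0.65154408]
 [ 0.04216463  0.65026609 -0.75853554]] [-540.01735183  117.93618466 1579.34319783] None
top 584.2172344910877 584.2172344910877 322.3799668143212 241.49108229763252
[[-2.19694353e-02 -9.99744533e-01 -5.31160677e-03]
 [-9.79766686e-01  2.25869808e-02 -1.98864451e-01]
 [ 1.98933620e-01  8.35195677e-04 -9.80012611e-01]] [9.63959390e-02 5.39473356e+02 1.60252014e+03] None
wrist 365.51595700252034 365.51595700252034 320.4433228718224 242.5637658930386
None None [[ 9.92848910e-04 -9.69024375e-01 -2.46963105e-01  7.07698082e+01]
 [ 9.99999246e-01  1.14060479e-03 -4.55232712e-04 -3.44891369e-01]
 [ 7.22818896e-04 -2.46962467e-01  9.69024776e-01 -2.19777766e+02]
 [ 0.00000000e+00  0.00000000e+00  0.00000000e+00  1.00000000e+00]]
```

View pics/side0.png

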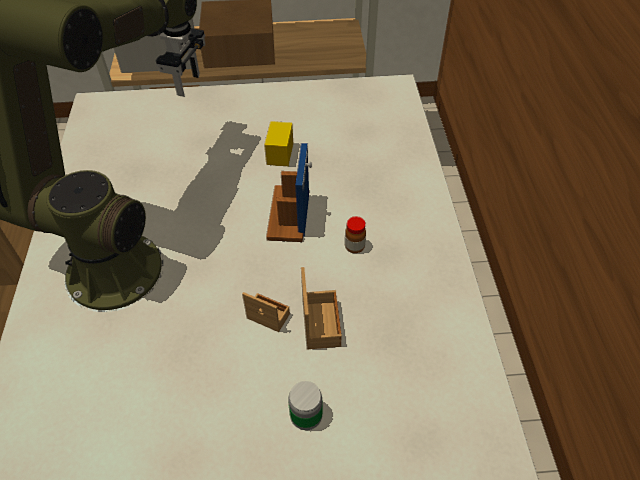

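View pics/top0.png

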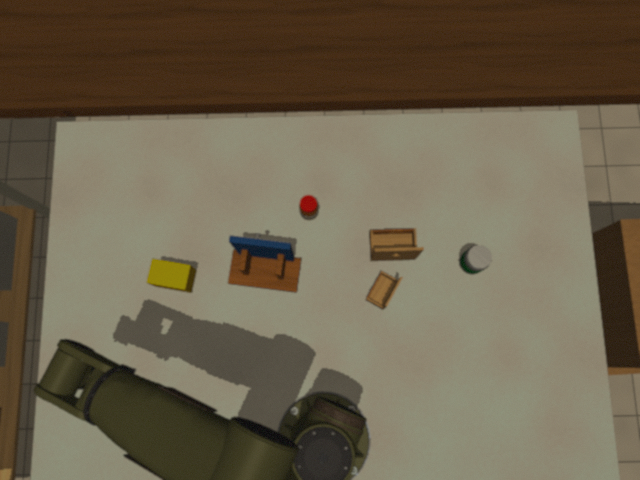

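Side view: board at (303,190), stud at (309,164). The two candidate bins are the larger at (322,312) and the smaller at (265,312). In the top view they are at (395,245) and (383,289). Next I'll enlarge both.

```bash
python3 - <<'E'
import cv2,numpy as np
s=cv2.imread("pics/side0.png");t=cv2.imread("pics/top0.png")
r=lambda im,x,y,w,h,k:cv2.resize(im[y:y+h,x:x+w],None,fx=k,fy=k,interpolation=cv2.INTER_CUBIC)
a=r(s,235,260,120,100,4);b=r(t,360,220,80,100,4)
cv2.imwrite("pics/bins.png",np.hstack([a,b]))
a=r(s,260,135,80,110,5);b=r(t,220,220,90,110,5)
cv2.imwrite("pics/board.png",np.hstack([a,b[:a.shape[0],:400]]))
E
```

```text
(no output)
```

View pics/bins.png

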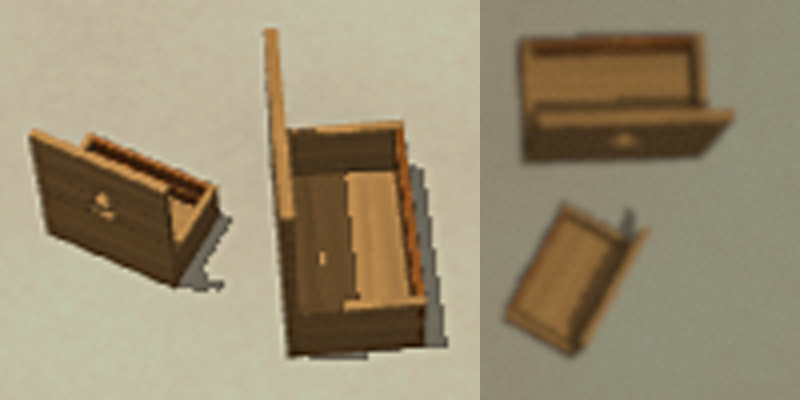

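View pics/board.png

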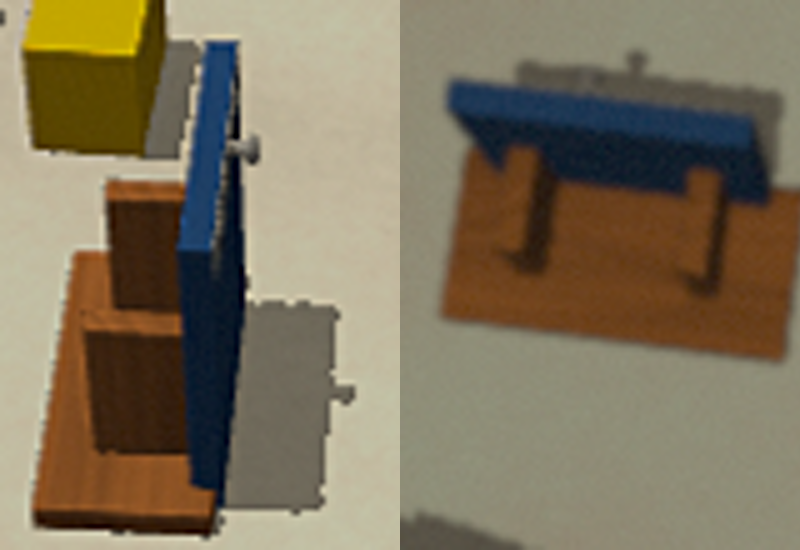

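```bash
cat > h.py <<'E'
import numpy as np
from cell import manip, camera
C={"side":(593.8994,316.7259,225.6775,np.array([[0.99696548,-0.07710826,-0.01068402],[-0.06543681,-0.75578326,-0.65154408],[0.04216463,0.65026609,-0.75853554]]),np.array([-540.01735,117.93618,1579.3432])),
"top":(584.21723,322.37997,241.49108,np.array([[-2.19694353e-02,-9.99744533e-01,-5.31160677e-03],[-9.79766686e-01,2.25869808e-02,-1.98864451e-01],[1.98933620e-01,8.35195677e-04,-9.80012611e-01]]),np.array([.096396,539.473356,1602.52014]))}
def ray(n,u,v):
    f,cx,cy,R,t=C[n]; return -R.T@t, R.T@np.array([(u-cx)/f,(v-cy)/f,1])
def on(n,u,v,z):
    o,d=ray(n,u,v); return (o+d*(z-o[2])/d[2]).round(1)
def proj(n,X):
    f,cx,cy,R,t=C[n]; c=R@np.array(X,float)+t; return (f*c[:2]/c[2]+[cx,cy]).round(1)
E
python3 - <<'E'
from h import *
print("cams",ray("side",0,0)[0],ray("top",0,0)[0])
S=lambda x,y:(235+x/4,260+y/4); T=lambda x,y:(360+(x-480)/4,220+y/4)
for nm,p,z in [("big top far",S(265,30),155),("big top near back",S(279,218),155),("big top near front",S(291,218),155),("bottom near",S(287,356),0),("small far",S(31,132),155),("small near",S(168,192),155),("small bot far",S(47,235),0),("small bot near",S(176,287),0)]:
    print(nm,on("side",*p,z))
for nm,p,z in [("big bot L",T(523,160),0),("big bot R",T(703,157),0),("big top back L",T(535,127),155),("big top back R",T(728,125),155),("small top near",T(580,352),155),("small top far",T(648,235),155)]:
    print(nm,on("top",*p,z))
S=lambda x,y:(260+x/5,135+y/5); T=lambda x,y:(220+(x-400)/5,220+y/5)
print("board")
for n,p,z in [("side",S(237,43),204),("side",S(210,250),204),("side",S(181,250),204),("side",S(252,150),190),("top",T(450,82),204),("top",T(752,118),204)]:print(n,on(n,*p,z))
print("jar",on("top",308,204,95),"tin",on("top",479,256,100))
E
```

```text
cams [ 479.50360228 -979.49893507 1269.05901079] [ 209.76500739  -13.42712085 1677.77253137]
big top far [ 495.5 -149.6  155. ]
big top near back [ 495.5 -278.1  155. ]
big top near front [ 502.  -278.6  155. ]
bottom near [ 496.3 -277.1    0. ]
small far [ 359.6 -209.8  155. ]
small near [ 435.4 -256.2  155. ]
small bot far [ 353.2 -180.7    0. ]
small bot near [ 431.8 -224.4    0. ]
big bot L [ 492.1 -151.5    0. ]
big bot R [ 491.4 -282.5    0. ]
big top back L [ 488.  -147.6  155. ]
big top back R [ 486.4 -275.3  155. ]
small top near [ 338.8 -170.9  155. ]
small top far [ 414.3 -218.8  155. ]
board
side [536.2 225.2 204. ]
side [512.2  71.1 204. ]
side [497.7  72.4 204. ]
side [539.1 156.4 190. ]
top [527.8 225.9 204. ]
top [505.3  70.2 204. ]
jar [639.1  25.8  95. ] tin [ 479.6 -439.9  100. ]
```

The right-hand bin (side (322,312), top (395,245)) measures 128–131 mm wide and its vertical edge is consistent with 155 mm, so it is the one meant. The left one is about 90 mm wide, so it is a decoy. The bin is at about (494,-214) with yaw ≈ 0. The board's front face has its middle at about (520,148), yaw ≈ -0.15. Moving above the bin now.

Emit:
{"api": "move_arm", "payload": {"dp": [[21, -52, 8], [21, -52, 8], [21, -52, 8], [21, -52, 8], [21, -52, 8], [21, -52, 8], [21, -52, 8]], "rotation": [[0, 0, -0.0857], [0, 0, -0.0857], [0, 0, -0.0857], [0, 0, -0.0857], [0, 0, -0.0857], [0, 0, -0.0857], [0, 0, -0.0857]], "hand": [1, 1, 1, 1, 1, 1, 1]}}

```text
clock: 1.02
eef_pos: [347.5, 146.5, 221.9]
eef_rot: [3.141, 0.0, 2.166]
wrist_force: [0.8, 0.3, 0.3]
finger_gap: 93.8
finger_force: 0.0
```

Emit:
{"api": "move_arm", "payload": {"dp": [[21, -52, 5], [21, -52, 5], [21, -52, 5], [21, -52, 5], [21, -52, 5], [21, -52, 5], [21, -52, 5], [0, 0, 0], [0, 0, 0]], "rotation": [[0, 0, -0.0857], [0, 0, -0.0857], [0, 0, -0.0857], [0, 0, -0.0857], [0, 0, -0.0857], [0, 0, -0.0857], [0, 0, -0.0857], [0, 0, 0], [0, 0, 0]], "hand": [1, 1, 1, 1, 1, 1, 1, 1, 1]}}

```text
clock: 2.15
eef_pos: [494.1, -215.4, 256.2]
eef_rot: [-3.141, -0.001, 1.569]
wrist_force: [0.4, 0.0, 0.5]
finger_gap: 93.9
finger_force: 0.0
```

```bash
cat >> h.py <<'E'
from scipy.spatial.transform import Rotation as Ro
def wpose(s,c):
    T=np.eye(4);T[:3,:3]=Ro.from_euler("xyz",s["eef_rot"]).as_matrix();T[:3,3]=s["eef_pos"]
    return T@np.array(c["mount"])
WK=(365.516,320.443,242.564)
def won(M,u,v,z=None,x=None):
    f,cx,cy=WK; d=M[:3,:3]@[(u-cx)/f,(v-cy)/f,1]; o=M[:3,3]
    k=(z-o[2])/d[2] if x is None else (x-o[0])/d[0]
    return (o+k*d).round(1)
def wproj(M,X):
    f,cx,cy=WK; c=M[:3,:3].T@(np.array(X)-M[:3,3]); return (f*c[:2]/c[2]+[cx,cy]).round(1)
def wshot(name):
    import cv2
    s=manip.read_state();c=camera("wrist");M=wpose(s,c)
    cv2.imwrite(f"pics/{name}.png",c["image"][:,:,::-1]);np.save(f"pics/{name}.npy",M)
    print({k:np.round(s[k],3).tolist() for k in("clock","eef_pos","eef_rot","wrist_force","finger_gap","finger_force")});return M
E
python3 -c "
from h import *
M=wshot('w1')
for X in [(494,-150,155),(494,-279,155),(502,-150,155),(502,-279,155)]:print(wproj(M,X))"
```

```text
{'clock': 2.15, 'eef_pos': [494.065, -215.395, 256.169], 'eef_rot': [-3.141, -0.001, 1.569], 'wrist_force': [0.382, 0.012, 0.503], 'finger_gap': 93.877, 'finger_force': 0.0}
[319.8 155.8]
[319.9 296.6]
[329.2 155.8]
[328.4 296.6]
```

View pics/w1.png

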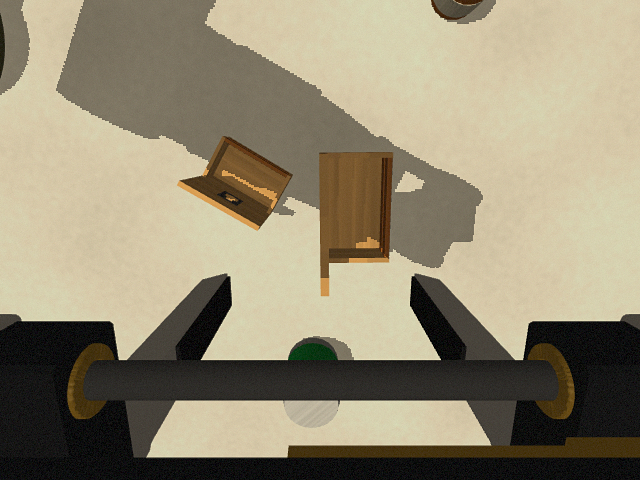

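The wrist view matches the estimate: the panel's top edge runs from (320–329,153) to (320–329,296), so x is 494–502, y is -148 to -279 and yaw is ≈ 0. Grasping.

Emit:
{"api": "move_arm", "payload": {"dp": [[4, 2, -40], [0, 0, -40], [0, 0, -30], [0, 0, -16], [0, 0, 0], [0, 0, 0], [0, 0, 0], [0, 0, 0], [0, 0, 0], [0, 0, 0]], "rotation": [[0, 0, 0], [0, 0, 0], [0, 0, 0], [0, 0, 0], [0, 0, 0], [0, 0, 0], [0, 0, 0], [0, 0, 0], [0, 0, 0], [0, 0, 0]], "hand": [1, 1, 1, 1, 1, 0, 0, 0, 0, 0], "newtons": 50}}

```text
clock: 3.45
eef_pos: [498.3, -213.8, 130.6]
eef_rot: [3.142, 0.0, 1.569]
wrist_force: [0.4, -0.2, -0.9]
finger_gap: 47.2
finger_force: 0.0
```

Emit:
{"api": "move_arm", "payload": {"dp": [[0, 0, 0], [0, 0, 0], [0, 0, 0], [0, 0, 0], [0, 0, 0], [0, 0, 0], [0, 0, 0], [0, 0, 0]], "rotation": [[0, 0, 0], [0, 0, 0], [0, 0, 0], [0, 0, 0], [0, 0, 0], [0, 0, 0], [0, 0, 0], [0, 0, 0]], "hand": [0, 0, 0, 0, 0, 0, 0, 0]}}

```text
clock: 4.45
eef_pos: [498.3, -213.8, 130.5]
eef_rot: [-3.142, -0.0, 1.569]
wrist_force: [1.3, -0.1, -0.5]
finger_gap: 0.7
finger_force: 0.0
```

The fingers closed to 0.7 mm, so nothing is gripped. I'll look at the side view and the wrist view.

```bash
python3 -c "
from h import *;import cv2
M=wshot('w2');w=cv2.imread('pics/w2.png')
s=cv2.cvtColor(camera('side')['image'],cv2.COLOR_RGB2BGR);cv2.imwrite('pics/s2.png',s)
a=cv2.resize(s[180:370,220:400],None,fx=2.5,fy=2.5);b=cv2.resize(w,(350,475*350//640))
o=np.zeros((475,800,3),np.uint8);o[:,:450]=a;o[:b.shape[0],450:]=b;cv2.imwrite('pics/c2.png',o)
print(proj('side',(498,-214,130)))"
```

```text
{'clock': 4.45, 'eef_pos': [498.32, -213.786, 130.533], 'eef_rot': [-3.142, -0.0, 1.569], 'wrist_force': [1.309, -0.088, -0.451], 'finger_gap': 0.657, 'finger_force': 0.0}
[304.3 296.5]
```

View pics/c2.png

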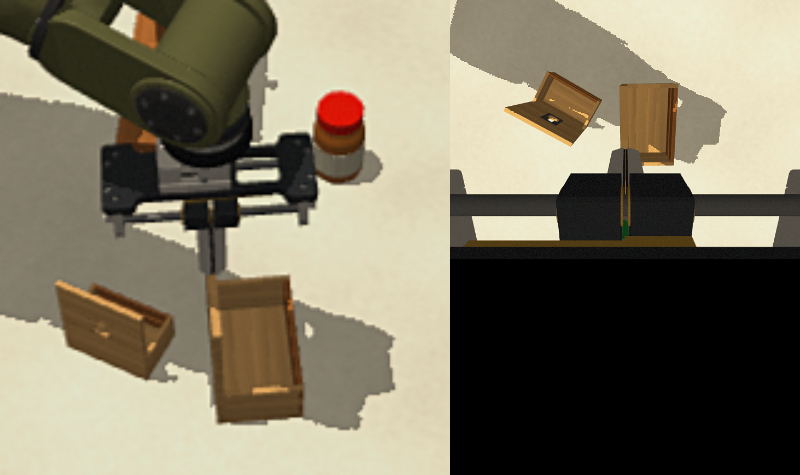

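```bash
python3 -c "
import cv2,numpy as np
from h import proj
a=cv2.imread('pics/side0.png').astype(int);b=cv2.imread('pics/s2.png').astype(int)
def ch(p):
    B,G,R=p
    if R-B>50: return 'L' if R>150 else 'b'
    if R-B>25: return '.' if R>160 else 'd'
    return '#' if R<150 else ','
for r in range(262,352,2): print(r,''.join(ch(p) for p in a[r,294:322]),''.join(ch(p) for p in b[r,294:322]))
for X in [(494,-149,155),(494,-279,155),(502,-279,155),(494,-279,0)]:print(proj('side',X))
"
```

```text
262 ............................ #########dLd#########b,.,.,#
264 ............................ ##########d##########d######
266 .......,.,.................. #########dd##########d###...
268 .......LLLL................. #########d############......
270 .......LLLL................. #####################,......
272 .......LLLL................. .....###########............
274 .......LLLL................. .....###########............
276 .......LLLL................. .....###########............
278 ........LLLL................ .....###########d...........
280 .......dLLLL................ ####.############...........
282 .......dLLLL................ #################...........
284 ........LLLL................ ####d############...........
286 ........bLLL................ #################...........
288 ........bLLLL............... #################d..........
290 ........dLLLL............... ########dbbbd#########......
292 ........dLLLLdLbddbbLLLLLLLL ########dbbbbbbbbbbbbbbbbbbb
294 ........dLLLLbdddddddddddddd ########dbbbbbbbbbbbbbbbbbbb
296 ........dbLLLbdddddddddddddd ########dbbbb
[... 1045 characters left out ...]
.....d#dbddbbbbbbbbbbbbb
332 ...........ddddbbbbbbbbbbbbb .........d#dbddbbbbbbbbbbbbb
334 ...........ddddbbbbbbbbbbbbb ..........,dbbdbbbbbbbbbbbbb
336 ...........dddddbbbbbbbbbbbL ...........ddddbbbbbbbbbbbbL
338 ............dddddbdddddddddd ..........d#dbdbbbbbbbbbbbbb
340 ............dddddddddddddddd ..........d#dbdbbdbbbdbddddd
342 ............dddddddddddddddd ..........d.dbddbbbbbbbbbbbb
344 ............dddddddddddddddd ............dddddddddddddddd
346 ............dddddddddddddddd .............ddddbdbdbdddddd
348 ............dddddddddddddddd .............dddbbbbbddddddd
350 ............................ ............................
[300.6 267.4]
[304.1 314.9]
[307.7 314.6]
[305.8 349.8]
```

The side view puts the fingertips at z ≈ 168. In the wrist view the tips at (231,275) and (411,275), 94 mm apart, give the same answer. The real tips are therefore about 38 mm behind the reported TCP, and they closed above the panel. I'll reopen, go 38 mm lower and grip again.

Emit:
{"api": "move_arm", "payload": {"dp": [[0, 0, 0], [0, 0, 0], [0, 0, 0], [0, 0, 0], [0, 0, 0], [0, 0, -10], [0, 0, -10], [0, 0, -10], [0, 0, -8], [0, 0, 0]], "rotation": [[0, 0, 0], [0, 0, 0], [0, 0, 0], [0, 0, 0], [0, 0, 0], [0, 0, 0], [0, 0, 0], [0, 0, 0], [0, 0, 0], [0, 0, 0]], "hand": [0.5, 0.5, 0.5, 0.5, 0.5, 0.5, 0.5, 0.5, 0.5, 0.5]}}

```text
clock: 5.8
eef_pos: [498.0, -213.7, 91.8]
eef_rot: [-3.141, -0.0, 1.569]
wrist_force: [-0.1, -0.3, 0.0]
finger_gap: 46.9
finger_force: 0.0
```

Emit:
{"api": "move_arm", "payload": {"dp": [[0, 0, 0], [0, 0, 0], [0, 0, 0], [0, 0, 0], [0, 0, 0], [0, 0, 0], [0, 0, 0], [0, 0, 0]], "rotation": [[0, 0, 0], [0, 0, 0], [0, 0, 0], [0, 0, 0], [0, 0, 0], [0, 0, 0], [0, 0, 0], [0, 0, 0]], "hand": [0, 0, 0, 0, 0, 0, 0, 0]}}

```text
clock: 6.8
eef_pos: [498.2, -213.7, 92.4]
eef_rot: [-3.141, -0.0, 1.569]
wrist_force: [0.1, -0.8, -4.1]
finger_gap: 7.7
finger_force: 50.0
```

```bash
python3 -c "
from h import *;import cv2
M=wshot('w3')
s=cv2.cvtColor(camera('side')['image'],cv2.COLOR_RGB2BGR);cv2.imwrite('pics/s3.png',s)
o=cv2.resize(s[240:360,260:360],None,fx=5,fy=5);cv2.imwrite('pics/c3.png',o)
print(proj('side',(498,-222,130)))"
```

```text
{'clock': 6.8, 'eef_pos': [498.237, -213.721, 92.353], 'eef_rot': [-3.141, -0.0, 1.569], 'wrist_force': [0.12, -0.761, -4.116], 'finger_gap': 7.655, 'finger_force': 49.984}
[304.6 299.4]
```

Gripped: gap 7.7 mm at 50 N. Next I'll lift, carry over to in front of the board and turn to its yaw.

Emit:
{"api": "move_arm", "payload": {"dp": [[0, 0, 10], [0, 0, 25], [0, 0, 35], [0, 0, 35], [0, 0, 25], [0, 0, 0], [0, 0, 0]], "rotation": [[0, 0, 0], [0, 0, 0], [0, 0, 0], [0, 0, 0], [0, 0, 0], [0, 0, 0], [0, 0, 0]], "hand": [0, 0, 0, 0, 0, 0, 0], "newtons": 55}}

```text
clock: 7.78
eef_pos: [497.9, -213.6, 221.5]
eef_rot: [-3.14, -0.001, 1.569]
wrist_force: [0.6, -0.2, -4.7]
finger_gap: 7.5
finger_force: 55.0
```

Emit:
{"api": "move_arm", "payload": {"dp": [[8, 20, 0], [9, 40, 0], [9, 45, 0], [9, 45, 0], [9, 45, 0], [9, 45, 0], [9, 45, 0], [9, 45, 0], [8, 33, 0], [0, 0, 0]], "rotation": [[0, 0, 0], [0, 0, -0.02], [0, 0, -0.02], [0, 0, -0.02], [0, 0, -0.02], [0, 0, -0.02], [0, 0, -0.02], [0, 0, -0.02], [0, 0, -0.008], [0, 0, 0]], "hand": [0, 0, 0, 0, 0, 0, 0, 0, 0, 0]}}

```text
clock: 9.02
eef_pos: [576.8, 151.1, 220.6]
eef_rot: [-3.139, 0.001, 1.424]
wrist_force: [-0.0, -0.4, -3.7]
finger_gap: 7.8
finger_force: 55.0
```

Emit:
{"api": "move_arm", "payload": {"dp": [[0, 0, -10], [0, 0, -8], [0, 0, 0], [0, 0, 0]], "rotation": [[0, 0, 0], [0, 0, 0], [0, 0, 0], [0, 0, 0]], "hand": [0, 0, 0, 0]}}

```text
clock: 9.52
eef_pos: [577.4, 148.8, 204.8]
eef_rot: [3.141, -0.0, 1.42]
wrist_force: [-0.1, -0.7, -4.6]
finger_gap: 7.5
finger_force: 55.0
```

```bash
python3 -c "
from h import *
M=wshot('w4')
print(wproj(M,(533.5,156,190)))"
```

```text
{'clock': 9.525, 'eef_pos': [577.416, 148.809, 204.779], 'eef_rot': [3.141, -0.0, 1.42], 'wrist_force': [-0.117, -0.685, -4.563], 'finger_gap': 7.497, 'finger_force': 54.994}
[253.  257.7]
```

View pics/w4.png

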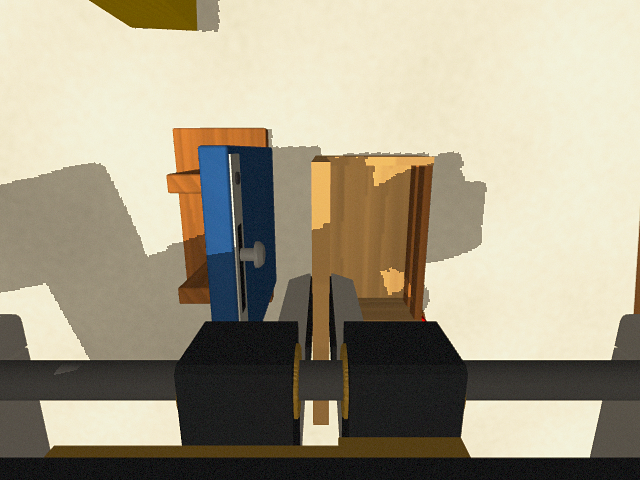

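The wrist view shows the stud's neck and head around (240–265,254), the board's front top edge from about (231,148) to (240,320), and the panel's top edge from (312–330,158) to (313–328,425). I'll measure these numerically.

```bash
python3 -c "
import cv2,numpy as np
a=cv2.imread('pics/w4.png').astype(int)
for r in list(range(144,172,3))+list(range(180,240,10))+list(range(238,276,2))+list(range(280,322,8)):
  s=''
  for B,G,R in a[r,196:282]:
    m=max(R,G,B);sat=m-min(R,G,B)
    s+= 'B' if B-R>60 and m>120 else 'b' if B-R>22 else ('W' if m>200 else 'g' if m>110 else 'k' if m<60 else 'o') if sat<40 else '.'
  print(r,s)
print()
for r in list(range(152,168,2))+[180,200,220,240,260,300,400,415,420,422,424,426,428]:
  print(r,[tuple(a[r,c][::-1]) for c in ()],''.join('L' if p[2]>190 and p[2]-p[0]>60 else 'b' if p[2]-p[0]>40 else '.' if p[2]>150 else '#' for p in a[r,304:336]))
"
```

```text
144 ........................................................................ggggWWWWWWWWWW
147 ..bBBBBBBBBBBBBBBBBBBBBBBBBBBBbbbbbbbbbbbbbbbbbbbbbbbbbbbbbbkkbkbookkkkkkooggggggggWWg
150 ..BBBBBBBBBBBBBBBBBBBBBBBBBBBBbbbbbbbbbbbbbbbbbbbbbbbbbbbbbbbbbbbbbbbbbbbbbbgggggggggg
153 ..bBBBBBBBBBBBBBBBBBBBBBBBBBBBbbbbbbbbboooobbbbbbbbbbbbbbbbbbbbbbbbbbbbbbbbboggggggggg
156 ..gBBBBBBBBBBBBBBBBBBBBBBBBBBBBboWgooooooooobbbbbbbbbbbbbbbbbbbbbbbbbbbbbbbboggggggggg
159 ...BBBBBBBBBBBBBBBBBBBBBBBBBBBBboWWooooooooobbbbbbbbbbbbbbbbbbbbbbbbbbbbbbbboggggggggg
162 ...BBBBBBBBBBBBBBBBBBBBBBBBBBBBbbWWooooooooobbbbbbbbbbbbbbbbbbbbbbbbbbbbbbbboggggggggg
165 ...bBBBBBBBBBBBBBBBBBBBBBBBBBBBbbgWgoooooooobbbbbbbbbbbbbbbbbbbbbbbbbbbbbbbboggggggggg
168 ...gBBBBBBBBBBBBBBBBBBBBBBBBBBBbbgWgoooooooobbbbbbbbbbbbbbbbbbbbbbbbbbbbbbbbkggggggggg
171 ...kBBBBBBBBBBBBBBBBBBBBBBBBBBBbbgWgoooooooobbbbbbbbbbbbbbbbbbbbbbbbbbbbbbbbkggggggggg
180 ....gBBBBBBBBBBBBBBBBBBBBBBBBBBBbbgWooookkkkobbbbbbbbbbbbbbbbbbbbbbbbbbbbbbbbggggggggg
190 .....bBBBBBBBBBBBBBBBBBBBBBBBBBBBboWWoooooooobbbbbbbbbbbbbbbbbbbbbbbbbbbbbbbbogggggggg
200 ....
[... 2771 characters left out ...]
bbbbbbbbbbbbbbbbbbbb
160 [] ....#...bbbbbbbbbbbbbbbbbbbbbbbb
162 [] .......LLLLLLLLLLLLLLLLLLLLbbbbb
164 [] .....##LLLLLLLLLLLLLLLLLLLLbbbbb
166 [] .......LLLLLLLLLLLLLLLLLLLLbbbbb
180 [] .......LLLLLLLLLLLLLLLLLLLLbbbbb
200 [] .......LLLLLLLLLLLLLLLLLLLbbbbbb
220 [] .......bLLLLLLLLLLLLLLLLLLbbbbbb
240 [] .......bbbbbbbbbbbbbbbbbbbbbbbbb
260 [] ........bbbbbbbbbbbbbbbbbbbbbbbb
300 [] #########bbbbbbbbbbbbbbbb#######
400 [] #.#.#...#b##bbbbbbbbbbbbb..#####
415 [] b.bbb..bbbbbbbbbbbbbbbbbb...b...
420 [] b..b.....bbbbbbbbbbbbbbbb.......
422 [] .........bbbbbbbbbbbbbbbb.......
424 [] ..bbbbb.bbbbbbbbbbbbbbbbb.......
426 [] .b.b.b.........................b
428 [] b.bb.b.........bb...b.b.....b...
```

```bash
python3 -c "
from h import *
M=np.load('pics/w4.npy')
zt=204.78-92.35+155
A=won(M,226.2,147.5,z=204);B=won(M,232,240,z=204);F=won(M,231.5,230,z=204)
print('board top far',A,'B',B, 'yaw',np.arctan2(-(A-B)[0],(A-B)[1]))
S=won(M,246,254.2,z=190);H=won(M,259,254.3,z=190);print('neck',S,'head',H,'dir',np.arctan2((H-S)[1],(H-S)[0]))
P=[won(M,311.2,161,z=zt),won(M,313,425,z=zt),won(M,330.8,161,z=zt),won(M,328.8,425,z=zt)]
print(P, np.linalg.norm(P[0]-P[1]),'yaw',np.arctan2(-(P[0]-P[1])[0],(P[0]-P[1])[1]))
mid=(P[0]+P[1])/2;print('mid back top',mid)
yaw=-0.151;n=np.array([np.cos(yaw),np.sin(yaw),0]);t=np.array([-np.sin(yaw),np.cos(yaw),0])
print('n,t',n,t)
print('stud-bin along t (neck,head)',t@(S-mid),t@(H-mid),'gap n head',n@(mid-H),'board plane n', n@A,n@B,'head n',n@H,'bin back n',n@mid,'stud y on board from far',t@(A-S))
Q=[won(M,200,147,z=204)];print('thick',n@(A-Q[0]))
"
```

```text
board top far [534.4 228.  204. ] B [526.1 173.  204. ] yaw -0.14977891528358198
neck [529.4 159.1 190. ] head [537.9 157.7 190. ] dir -0.16324028278483801
[array([584.1, 214.7, 267.4]), array([564.7,  85. , 267.4]), array([592.3, 213.5, 267.4]), array([572.6,  83.9, 267.4])] 131.14286103330215 yaw -0.14847519761442624
mid back top [574.4  149.85 267.4 ]
n,t [ 0.98862115 -0.15042683  0.        ] [0.15042683 0.98862115 0.        ]
stud-bin along t (neck,head) 2.375538305301919 2.2700967453570255 gap n head 37.26552241371007 board plane n 494.02182318849594 494.0897432580417 head n 508.05700325288433 bin back n 545.3225256665944 stud y on board from far 68.86813106435955
thick 15.319289050724947
```

Bin yaw is -0.148 and board yaw is -0.150, so they match. The stud is 2.3 mm to the bin's +y and the bin is 7.4 mm too high. The back is 36 mm in front of the head and 51 mm from the board. Aligning and closing most of that gap now.

Emit:
{"api": "move_arm", "payload": {"dp": [[0.3, 2.3, -7.4], [0, 0, 0], [-7, 1, 0], [-7, 1, 0], [-7, 1, 0], [-6.7, 1.2, 0], [0, 0, 0], [0, 0, 0]], "rotation": [[0, 0, 0], [0, 0, 0], [0, 0, 0], [0, 0, 0], [0, 0, 0], [0, 0, 0], [0, 0, 0], [0, 0, 0]], "hand": [0, 0, 0, 0, 0, 0, 0, 0]}}

```text
clock: 10.58
eef_pos: [550.0, 155.7, 197.2]
eef_rot: [3.141, -0.0, 1.421]
wrist_force: [0.4, -0.3, -3.3]
finger_gap: 7.8
finger_force: 55.0
```

```bash
python3 -c "
from h import *
import cv2
M=wshot('w5');a=cv2.imread('pics/w5.png').astype(int)
s=cv2.cvtColor(camera('side')['image'],cv2.COLOR_RGB2BGR);cv2.imwrite('pics/s5.png',s)
w=a.astype(np.uint8)[130:440,180:440]
o=np.zeros((600,800,3),np.uint8);o[:465,:390]=cv2.resize(w,(390,465));o[:,400:]=cv2.resize(s[110:260,265:365],(400,600));cv2.imwrite('pics/c5.png',o)"
```

```text
{'clock': 10.575, 'eef_pos': [550.021, 155.694, 197.219], 'eef_rot': [3.141, -0.0, 1.421], 'wrist_force': [0.382, -0.34, -3.289], 'finger_gap': 7.753, 'finger_force': 54.994}
```

View pics/c5.png

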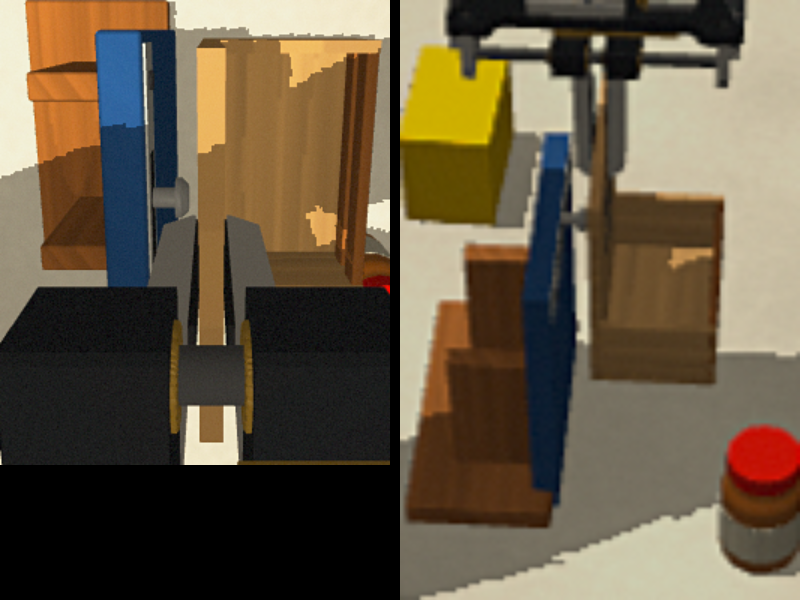

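The crop shows the head about 8 mm short of the panel, at the panel's mid-width, with the bin upright. I'll take one numeric check of the sideways offset.

```bash
python3 -c "
from h import *
import cv2
M=np.load('pics/w5.npy');a=cv2.imread('pics/w5.png').astype(int)
sat=a.max(2)-a.min(2)
for c in (284,286,288,290,295,298,300):
  print(c,''.join('g' if sat[r,c]<30 else 'b' for r in range(236,284)))
for r in (154,156,158,160,423,424,425,426,427): print(r,''.join('L' if p[2]>190 and p[2]-p[0]>60 else 'b' if p[2]-p[0]>40 else '.' for p in a[r,304:336]))
"
```

```text
284 bbbbbbbbbbbbbbbbbbbggggggggggggggggggggggggggggg
286 bbbbbbbbbbbbbbbbbbgggggggggggggggbbbbbbbbbbbbbbb
288 bbbbbbbbbbbbbbbbbbgggggggggggggggbbbbbbbbbbbbggg
290 bbbbbbbbbbbbbbbbbbgggggggggggggggbbbbbbbbbbggggg
295 bbbbbbbbbbbbbbbbbbgggggggggggggggbbbbbbbbggggggg
298 gggggggggggggggggggggggggggggggggggggggggggggggg
300 bbbbbbbbbbbbgggggggggggggggggggggggggggggggggggg
154 ................................
156 ...........bbbbbbbbbbbbbbbbbbbbb
158 ..........bbbbbbbbbbbbbbbbbbbbbb
160 ........bbbbbbbbbbbbbbbbbbbbbbbb
423 bbb......bbbbbbbbbbbbbbbb..b.b.b
424 b....b...bbbbbbbbbbbbbbbb....b..
425 ...bb..............b.b...b....b.
426 b.bb.b.b.....................b.b
427 ..b..bb............b...bb.......
```

```bash
python3 -c "
from h import *
M=np.load('pics/w5.npy');zt=197.22-92.35+155
n=np.array([.98862,-.15043,0]);t=np.array([.15043,.98862,0])
a=won(M,311.2,161,z=zt);b=won(M,313,424.9,z=zt);mid=(a+b)/2
S=won(M,290,261.2,z=190);print(t@(S-mid),n@mid, n@mid-494-15.5, won(M,290,253.5,z=190),won(M,290,268.8,z=190))"
```

```text
-0.2018300000000043 517.187716 7.687716000000023 [532.1 164.1 190. ] [530.3 153.9 190. ]
```

Sideways offset is -0.2 mm. Now creeping in and watching the force.

Emit:
{"api": "move_arm", "payload": {"dp": [[-3, 0.45, 0], [-3, 0.45, 0], [-1, 0.15, 0], [-1, 0.15, 0], [-1, 0.15, 0], [-1, 0.15, 0], [0, 0, 0]], "rotation": [[0, 0, 0], [0, 0, 0], [0, 0, 0], [0, 0, 0], [0, 0, 0], [0, 0, 0], [0, 0, 0]], "hand": [0, 0, 0, 0, 0, 0, 0]}}

```text
clock: 11.55
eef_pos: [539.9, 157.2, 197.1]
eef_rot: [-3.142, -0.0, 1.421]
wrist_force: [-0.6, -1.2, -5.2]
finger_gap: 7.6
finger_force: 55.0
```

No contact force 2 mm past the head's face, so it is entering the hole. Continuing.

Emit:
{"api": "move_arm", "payload": {"dp": [[-2, 0.3, 0], [-2, 0.3, 0], [-2, 0.3, 0], [-1, 0.15, 0], [0, 0, 0]], "rotation": [[0, 0, 0], [0, 0, 0], [0, 0, 0], [0, 0, 0], [0, 0, 0]], "hand": [0, 0, 0, 0, 0]}}

```text
clock: 12.18
eef_pos: [532.9, 158.3, 197.2]
eef_rot: [3.141, -0.0, 1.421]
wrist_force: [-0.7, -0.3, -5.1]
finger_gap: 7.4
finger_force: 55.0
```

Emit:
{"api": "move_arm", "payload": {"dp": [[-1, 0.15, 0], [-1, 0.15, 0], [-1, 0.15, 0], [0, 0, 0]], "rotation": [[0, 0, 0], [0, 0, 0], [0, 0, 0], [0, 0, 0]], "hand": [0, 0, 0, 0]}}

```text
clock: 12.68
eef_pos: [529.9, 158.7, 197.2]
eef_rot: [-3.142, -0.0, 1.421]
wrist_force: [0.3, -0.7, -3.7]
finger_gap: 7.4
finger_force: 55.0
```

Emit:
{"api": "move_arm", "payload": {"dp": [[-0.8, 0.12, 0], [-0.8, 0.12, 0], [0, 0, 0]], "rotation": [[0, 0, 0], [0, 0, 0], [0, 0, 0]], "hand": [0, 0, 0]}}

```text
clock: 13.05
eef_pos: [528.9, 158.9, 197.2]
eef_rot: [3.14, -0.0, 1.421]
wrist_force: [5.7, -0.4, -6.3]
finger_gap: 7.7
finger_force: 55.0
```

Emit:
{"api": "move_arm", "payload": {"dp": [[-0.7, 0.1, 0], [0, 0, 0]], "rotation": [[0, 0, 0], [0, 0, 0]], "hand": [0, 0]}}

```text
clock: 13.3
eef_pos: [528.8, 158.9, 197.2]
eef_rot: [3.139, -0.0, 1.421]
wrist_force: [9.6, -0.0, -8.0]
finger_gap: 7.4
finger_force: 55.0
```

Contact at 9.6 N after about 21 mm of travel (a stop on the head would have come at about 8), so the back is flush. I'll ease off slightly and slide down in stages.

Emit:
{"api": "move_arm", "payload": {"dp": [[0.5, -0.08, 0], [0, 0, -1.5], [0, 0, -1.5], [0, 0, -1.5], [0, 0, -1.5], [0, 0, 0]], "rotation": [[0, 0, 0], [0, 0, 0], [0, 0, 0], [0, 0, 0], [0, 0, 0], [0, 0, 0]], "hand": [0, 0, 0, 0, 0, 0]}}

```text
clock: 14.05
eef_pos: [529.0, 158.9, 191.6]
eef_rot: [3.139, -0.001, 1.421]
wrist_force: [6.5, -0.3, -3.7]
finger_gap: 7.5
finger_force: 55.0
```

Emit:
{"api": "move_arm", "payload": {"dp": [[0, 0, -1.5], [0, 0, -1.5], [0, 0, -1.5], [0, 0, -1.5], [0, 0, 0]], "rotation": [[0, 0, 0], [0, 0, 0], [0, 0, 0], [0, 0, 0], [0, 0, 0]], "hand": [0, 0, 0, 0, 0]}}

```text
clock: 14.68
eef_pos: [529.0, 158.9, 185.6]
eef_rot: [3.139, -0.0, 1.421]
wrist_force: [5.9, -0.3, -3.0]
finger_gap: 7.5
finger_force: 55.0
```

Emit:
{"api": "move_arm", "payload": {"dp": [[0, 0, -1.5], [0, 0, -1.5], [0, 0, -1.5], [0, 0, -1.5], [0, 0, 0]], "rotation": [[0, 0, 0], [0, 0, 0], [0, 0, 0], [0, 0, 0], [0, 0, 0]], "hand": [0, 0, 0, 0, 0]}}

```text
clock: 15.3
eef_pos: [529.0, 158.9, 179.7]
eef_rot: [3.139, -0.001, 1.421]
wrist_force: [7.0, -0.6, -4.3]
finger_gap: 7.3
finger_force: 55.0
```

Emit:
{"api": "move_arm", "payload": {"dp": [[0, 0, -1.5], [0, 0, -1.5], [0, 0, -0.7], [0, 0, 0]], "rotation": [[0, 0, 0], [0, 0, 0], [0, 0, 0], [0, 0, 0]], "hand": [0, 0, 0, 0]}}

```text
clock: 15.8
eef_pos: [529.1, 158.9, 176.1]
eef_rot: [3.139, -0.001, 1.421]
wrist_force: [7.4, -0.0, -2.6]
finger_gap: 7.6
finger_force: 55.0
```

Emit:
{"api": "move_arm", "payload": {"dp": [[0, 0, -0.7], [0, 0, 0]], "rotation": [[0, 0, 0], [0, 0, 0]], "hand": [0, 0]}}

```text
clock: 16.05
eef_pos: [529.1, 158.9, 175.4]
eef_rot: [3.139, -0.001, 1.421]
wrist_force: [6.3, -0.8, -2.5]
finger_gap: 7.3
finger_force: 55.0
```

Emit:
{"api": "move_arm", "payload": {"dp": [[0, 0, -0.6], [0, 0, 0]], "rotation": [[0, 0, 0], [0, 0, 0]], "hand": [0, 0]}}

```text
clock: 16.3
eef_pos: [529.1, 158.9, 174.9]
eef_rot: [3.139, -0.001, 1.421]
wrist_force: [6.1, -1.1, -1.3]
finger_gap: 7.7
finger_force: 55.0
```

Emit:
{"api": "move_arm", "payload": {"dp": [[0, 0, -0.6], [0, 0, 0]], "rotation": [[0, 0, 0], [0, 0, 0]], "hand": [0, 0]}}

```text
clock: 16.55
eef_pos: [529.1, 158.9, 174.7]
eef_rot: [3.138, -0.001, 1.421]
wrist_force: [5.4, -1.8, 3.9]
finger_gap: 7.6
finger_force: 55.0
```

Fz turned to +3.9 N after 22.5 mm, so the slot top is seated on the neck. I'll ease off, open and retreat upward.

Emit:
{"api": "move_arm", "payload": {"dp": [[0.4, -0.06, 0.3], [0, 0, 0], [0, 0, 0], [0, 0, 0], [0, 0, 0], [0, 0, 0], [0, 0, 0]], "rotation": [[0, 0, 0], [0, 0, 0], [0, 0, 0], [0, 0, 0], [0, 0, 0], [0, 0, 0], [0, 0, 0]], "hand": [0, 0.1, 0.2, 0.3, 0.3, 0.3, 0.3]}}

```text
clock: 17.42
eef_pos: [528.5, 158.9, 173.8]
eef_rot: [-3.141, 0.0, 1.421]
wrist_force: [0.2, -0.6, 0.0]
finger_gap: 28.0
finger_force: 0.0
```

Emit:
{"api": "move_arm", "payload": {"dp": [[0, 0, 5], [0, 0, 10], [0, 0, 20], [0, 0, 20], [0, 0, 25], [0, 0, 20], [0, 0, 0], [0, 0, 0]], "rotation": [[0, 0, 0], [0, 0, 0], [0, 0, 0], [0, 0, 0], [0, 0, 0], [0, 0, 0], [0, 0, 0], [0, 0, 0]], "hand": [0.3, 0.3, 0.3, 0.3, 0.3, 0.3, 0.3, 0.3]}}

```text
clock: 18.42
eef_pos: [528.3, 158.9, 273.1]
eef_rot: [-3.141, 0.0, 1.421]
wrist_force: [-0.3, 1.0, -0.7]
finger_gap: 28.5
finger_force: 0.0
```

```bash
python3 -c "
from h import *
import cv2
M=wshot('w6');a=cv2.imread('pics/w6.png')
s=cv2.cvtColor(camera('side')['image'],cv2.COLOR_RGB2BGR);cv2.imwrite('pics/s6.png',s)
o=np.zeros((600,800,3),np.uint8);o[:465,:390]=cv2.resize(a[130:440,180:440],(390,465));o[:,400:]=cv2.resize(s[110:260,265:365],(400,600));cv2.imwrite('pics/c6.png',o)"
```

```text
{'clock': 18.425, 'eef_pos': [528.285, 158.862, 273.137], 'eef_rot': [-3.141, 0.0, 1.421], 'wrist_force': [-0.256, 0.951, -0.66], 'finger_gap': 28.534, 'finger_force': 0.0}
```

View pics/c6.png

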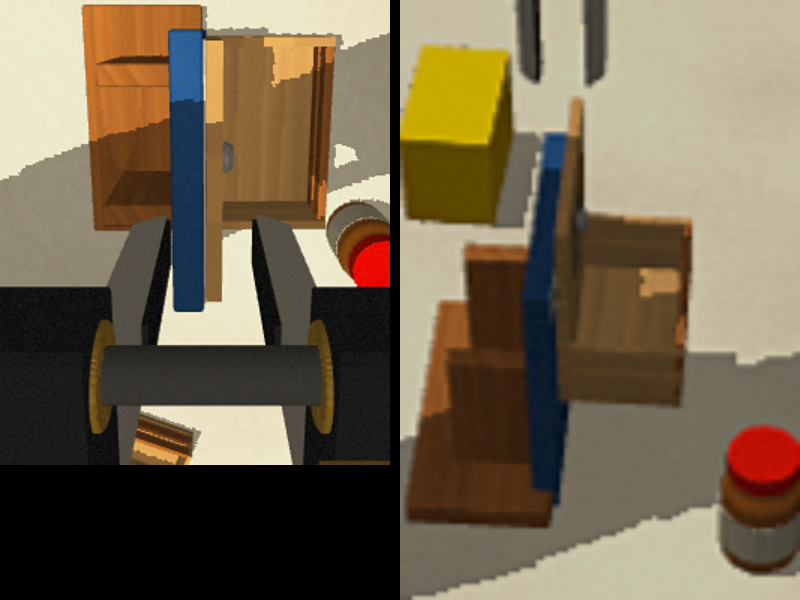

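The picture shows the bin hanging flush and straight against the board. The stud's head shows through the slot in front of the panel, at crop (227,157) in the wrist view and (580,222) in the side view. The fingers are clear. Handing in.

```bash
python3 -c "
from cell import manip
print(manip.sign_off())"
```

```text
the job is handed in; nothing more can be done
None
```

The bin hangs on the stud, flush and straight with the gripper clear, and the job was handed in after about 18.5 s; the jar, tin and carton were never touched, and sign-off returned no verdict.

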